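# Feed one glass foot blank and slide it onto the graphite pad

## Robot

A 6-joint arm with a two-finger parallel gripper is mounted at the origin on the work surface. World frame = base frame: x ahead of the robot, y to its left, z up, the work surface at z = 0. Lengths are in m, angles in rad, forces in N, time in s.
With the tool pointing down it reaches from about 0.325 to 0.85 m from the base axis. Payload 4.4 kg.
Tool frame: the origin (TCP) lies between the finger pads; the fingertips stand 11 mm ahead of it and the grasp point (between the pads) lies 8 mm behind it (ctrl.tip_reach is the distance from the TCP to the fingertips, in m); z points along the fingers, y is the line along which they close (so a half turn about z gives the same grasp; the last joint's range is limited). The gripper opens to 94 mm and grips with 3 to 60 N. Pads are 16 mm wide; open, the fingers measure 119 mm over their backs; the gripper's body (75 mm by 177 mm) begins 78 mm behind the grasp point.
Start: joints at [1.175, 0.207, 1.542, -0, 1.393, -0.15], TCP at [0.14, 0.558, 0.216] pointing down, gripper open.
Joint ranges: [-2.73, 2.73], [-0.86, 2.22], [0.23, 2.46], [-1.11, 4.25], [0.08, 2.63], [-2.82, 2.82]. Speed limits (rad/s): [2.79, 2.79, 3.14, 3.14, 3.14, 3.14].

## Interface

Orientations are given as a rotation vector (axis times angle).
In Python, from plant import monitor, grab_frame, workorder, nets, ctrl gives the robot as it stands. The module is installed in compiled form; this text tells all that it offers.
- The arm moves only by the tool arm_command, never from a script. Its argument "targets" is a list of rows, each a list of 3 entries, a list of its own where there are three numbers: the closure, from 0 (fully open) to 1 (shut), then the shift along the world's x, y, z in cm, then the turn about the world's z in rad. A call has 1 to 8 rows; each row shifts and turns the commanded pose from where the row before left it; what a row does not reach is not made up. A row lasts 1/12 s, in which the tool goes at most 41.7 mm and 7.16 degrees, less where a joint would pass 70% of its speed; a pose out of reach is approached as far as the arm can. A call is refused whole if a number of a shift passes 4.17 or a number of a turn 0.125, either way. A call with a gripper value outside its range is refused whole. The fingers move at their own pace and stop on an object; the grip force is fixed at half the most. Time passes only in rows, so rows that do not move let the fingers close. It gives the time, the measured TCP pose, the force, the opening and the grip force at its end, in the units of the state.
- monitor.get_obs(): the state, without advancing time (a new reading comes with each control period).
- grab_frame(name): name is "scene" or "side" or "wrist"; returns a dict with "image" (384x512x3 uint8, blue, green, red), "fovy" (degrees; the focal length in pixels is half the picture's height over the tangent of half this angle, whatever the lens; pixels are square), "cx", "cy" (the principal point, pixels), "cam_to_world" (4x4, takes a point from camera to world coordinates); the wrist camera has in their place "mount" (4x4, takes a point from camera to tool coordinates, whose origin is the TCP and whose axes are the flange's). Camera axes: x right, y up, looking along -z (the intrinsics and any distortion apply to the point x, -y, -z); pixel columns grow to the right and rows downward; lengths in m; the calibration is good to about 2 mm. A picture is of the moment at which its call begins: read the wrist's pose just before it. There is no depth.
- workorder.sign_off(): hands the job in; it is judged then, once.
Trained networks look in the newest picture that a camera, given by its name, has taken for a name from the list of things; names that differ only in an ending like _2 or _b are one class to them, and where a whole thing is asked for, a point or a joint stands for the part that bears it (a point fixed in the world has none). Each returns a list of dicts, best first, with "score" (0 to 1); they miss things now and then, are a little off and sometimes report something else, mostly with a low value. They report only what shows in the picture. A call takes as long as a camera call. They do not tell look-alikes from the thing itself.
- nets.recognise(camera, target): "bbox" ([left, top, width, height] in pixels, round what is visible of it).
- nets.mark_of(camera, target): "position" ([column, row] in pixels: a listed point, or the origin of a listed thing).
The state is a dict: "t": time; "q": joint angles; "qvel": joint speeds; "tau": joint torques, N m; "ee_pos": TCP position; "orientation": TCP orientation; "contact_force": force on the tool from outside, world axes, zero at the start; "moment": the same for the moment, N m; "gripper_width": opening from 0.0 (shut) to 1.0 (fully open); "finger_force": force on a finger pad.
Only numpy, scipy, OpenCV 4.12 (cv2) and the standard library are available. Lean on these libraries where they do the work, as an engineer would, in place of code of your own. Each camera call takes 0.05 s, during which the arm holds its last target. There are 200 camera calls.

## Task

Press the red plunger of the disc feeder fully home once and let it spring back, so that a single blue glass blank comes out on the metal outfeed. Then push that blank sideways with a fingertip until it lies wholly on the dark graphite pad (not on the cream tile), sliding it flat and never picking it up. Leave the other blanks in the magazine, and do not disturb the goblet, the rod tin or the paddle.

Things in the scene. Friction and masses are not known exactly. Their poses are not given: they have to be found in the camera images.
- plunger (a joint): Stroke of the plunger in m: 0 = out (at rest), 0.056 = home at its hard stop. Pushed along the feeder's +x; a spring returns it (about 3 N at rest, 8 N home, plus 18 N per m/s damping). Its blade pushes the lowest blank out; when it springs back the next blank drops into place, so a second stroke would feed another.
- plunger_face (a point): Centre of the flat outer face of the red push knob (upright disc, 26 mm diameter, 10.5 mm thick, on a 6 mm rod), 17 mm above the bench. It moves with the plunger: at rest 151 mm from the magazine's axis on the feeder's -x side, home 95 mm. The feeder's base ends at 82 mm (bearing bush to 87 mm): bare bench under and behind the knob.
- feeder: Aluminium disc feeder, fixed. Origin on the bench under the magazine's axis; x = feeding direction (plunger at -x, outfeed at +x), z up. Base plate x = -82 to +98 mm, 50 mm wide, flat top (deck) 13.5 mm high. Magazine at the origin: collar 48 x 50 mm, 33 mm high, with four rods and a ring round the stack, 60 mm high in all. Slideway cover and bearing on the -x side, 34 mm high.
- magazine (a point): Point on the magazine's vertical axis at the height of the deck (13.5 mm above the bench).
- outfeed (a point): Point on the deck (13.5 mm high), 55.5 mm from the magazine's axis along the feeder's +x: where a blank's centre lies after one full unhurried stroke (some mm farther after a quick one). The outfeed is the bare deck from x = 24 to 94 mm, open to both sides (y), ended by a fence at x = 94 to 98 mm, 19 mm high.
- blank_a: The lowest blank in the magazine, the one to feed: cobalt-blue glass disc, 34 mm diameter, 8 mm thick, about 17 g, lying flat. Origin at the centre of its underside.
- blank_b: The second blank in the stack, the same kind. Origin at the centre of its underside.
- blank_c: The third blank in the stack, the same kind.
- blank_d: The top blank in the stack, the same kind.
- pad: Dark graphite pad, fixed, 100 mm (its x) by 80 mm (its y), 12 mm thick, so its top is 1.5 mm lower than the outfeed. Origin at the centre of its underside. It lies beside the outfeed, parallel to the feeder, on the feeder's +y or -y side (it varies), 1 to 2 mm from the feeder's edge; a blank slides straight across onto it.
- tile: Cream ceramic tile, fixed, the same size and height as the pad (12 mm), on the other side of the outfeed. Origin at the centre of its underside.
- goblet: Bystander: loose clear glass goblet, 145 mm tall, foot 62 mm and bowl 68 mm in diameter. Origin at the centre of its underside.
- tin: Bystander: loose steel tin, 62 mm diameter, 65 mm tall, with short coloured glass rods standing in it up to 125 mm high. Origin at the centre of its underside.
- paddle: Bystander: loose graphite paddle lying on the bench, 220 mm long along its x axis (wooden handle 18 mm thick to -x, blade 75 by 50 mm to +x), at most 18 mm high. Origin at its middle on the bench.
There are look-alikes about, which are no part of the job. What is shaped like the pad but purple is not meant.

How it is judged:
On the way, in this order (a step that is already met when the one before it is completed fails the run):
1. the plunger is pressed fully home and the lowest blank is out on the outfeed (value of joint plunger above 0.0525 m and x of blank_a in the frame of feeder above 0.051 m), for 0.05 s.
2. the plunger has sprung back out while the blank lies flat on the outfeed (value of joint plunger below 0.003 m and x of blank_a in the frame of feeder above 0.05 m and y of blank_a in the frame of feeder between -0.02 and 0.02 m and angle between blank_a's own z axis and vertical below 0.1 rad), for 0.1 s.
At the end, for the whole second after the job is handed in: The fed blank lies flat and still, its whole disc on the graphite pad (centre within 34 mm of the pad's centre along its length, 24 mm across); the plunger is out again (within 3 mm); the other three blanks are stacked in the magazine (within 9 mm of its axis), dropped one place (x of blank_a in the frame of pad between -0.034 and 0.034 m and y of blank_a in the frame of pad between -0.024 and 0.024 m and height (world z) of blank_a between 0.01 and 0.0135 m and angle between blank_a's own z axis and vertical below 0.06 rad and linear speed of blank_a below 0.01 m/s and value of joint plunger below 0.003 m and horizontal distance between each of blank_b, blank_c, blank_d and magazine below 0.009 m and height (world z) of blank_d below 0.034 m); the robot touches nothing.
It fails at once if a second blank is fed out of the magazine (x of blank_b in the frame of feeder above 0.012 m).
It fails at once if the fed blank is lifted or carried (underside more than 8 mm above the deck) or tipped up (height (world z) of blank_a above 0.0215 m or angle between blank_a's own z axis and vertical above 0.45 rad).
It fails at once if the blank is pushed off onto the bench (height (world z) of blank_a below 0.009 m).
It fails at once if the stack is lifted in the magazine (height (world z) of blank_d above 0.046 m).
It fails at once if the goblet, the tin or the paddle is moved more than 10 mm or tipped (distance of any of goblet, tin, paddle from where it was at the start of the episode above 0.01 m or angle between any of goblet, tin's own z axis and vertical above 0.2 rad).
It also fails if it takes over 48 s, if anything falls off the work surface, if the arm or the gripper's body presses on something with over 40 N, if the wrist force passes 120 N, or if a joint passes its speed limit or range.

## Working session

There is one attempt and no reset: what is moved stays moved. The work goes in short steps, Python scripts to look and compute and a tool call to move; the robot and the scene stay as the last step left them, time stands still between calls to the robot, and variables do not carry over. Pictures are saved under pics/ and viewed, at most 10 in all, crops included, and the job is handed in when it is done.

Besides the shell and the picture viewer there is one more tool, called after "Emit:" by a JSON object that holds its "op" and its "data". arm_command: Moves the arm, as the interface text tells. Its arguments: {"type":"object","properties":{"targets":{"type":"array"}},"required":["targets"]}

```bash
mkdir -p pics; cat > h.py <<'E'
import numpy as np, cv2
from plant import monitor, grab_frame, workorder, nets, ctrl
from scipy.spatial.transform import Rotation as R
def cam(n):
    o=monitor.get_obs(); f=grab_frame(n)
    if 'cam_to_world' in f: M=np.array(f['cam_to_world'])
    else:
        T=np.eye(4); T[:3,:3]=R.from_rotvec(o['orientation']).as_matrix(); T[:3,3]=o['ee_pos']; M=T@np.array(f['mount'])
    f['M']=M; f['f']=f['image'].shape[0]/2/np.tan(np.radians(f['fovy'])/2); return f
def px2w(f,p,z):
    d=np.array([(p[0]-f['cx'])/f['f'],-(p[1]-f['cy'])/f['f'],-1.]); d=f['M'][:3,:3]@d; o=f['M'][:3,3]
    return o+d*(z-o[2])/d[2]
def w2px(f,w):
    c=np.linalg.inv(f['M'])@np.append(w,1); return f['cx']+f['f']*c[0]/-c[2], f['cy']+f['f']*c[1]/c[2]
E
python3 - <<'E'
from h import *
np.set_printoptions(precision=4,suppress=True)
o=monitor.get_obs(); print(o['t'],o['ee_pos'],o['orientation'],o['gripper_width'],ctrl.tip_reach)
Z=dict(plunger_face=.017,feeder=0,magazine=.0135,outfeed=.0135,pad=0,tile=0,goblet=0,tin=0,paddle=0)
ims=[]
for n in ('scene','side'):
    f=cam(n); ims.append(f['image']); print(n,[k for k in f if k not in('image','M')],f['fovy'],f['M'][:3,3])
    for k,z in Z.items():
        for m in nets.mark_of(n,k)[:2]: print(k,round(m['score'],2),np.round(m['position']),px2w(f,m['position'],z)[:2])
    cv2.imwrite(f'pics/{n}.png',cv2.resize(f['image'],(800,600)))
E
```

```text
0.0 [0.1396 0.557  0.2153] [-0.3851 -3.1173  0.0033] 1.0026117095970777 0.011
scene ['fovy', 'cx', 'cy', 'cam_to_world', 'f'] 47.14364041813945 [0.9471 0.6262 0.6784]
plunger_face 0.57 [180. 145.] [ 0.6187 -0.2418]
feeder 0.69 [222. 180.] [ 0.5878 -0.0823]
magazine 0.81 [220. 173.] [ 0.5857 -0.0928]
magazine 0.64 [147. 207.] [ 0.7756 -0.076 ]
pad 0.9 [190. 277.] [0.7741 0.132 ]
pad 0.75 [213. 201.] [ 0.6391 -0.0304]
tile 0.58 [255. 176.] [ 0.5129 -0.0539]
goblet 0.83 [257. 226.] [0.5953 0.0863]
tin 0.79 [241. 146.] [ 0.4774 -0.1763]
paddle 0.59 [147. 206.] [ 0.7709 -0.0922]
paddle 0.18 [253. 226.] [0.6046 0.0836]
side ['fovy', 'cx', 'cy', 'cam_to_world', 'f'] 47.470977215671795 [ 0.4078 -0.4781  0.6267]
plunger_face 0.79 [346. 334.] [ 0.6157 -0.2324]
feeder 0.63 [296. 266.] [ 0.5867 -0.0901]
magazine 0.71 [294. 260.] [ 0.5846 -0.086 ]
outfeed 0.76 [279. 241.] [ 0.5725 -0.0401]
pad 0.66 [350. 163.] [0.7814 0.1273]
pad 0.56 [309. 232.] [ 0.6342 -0.0245]
tile 0.8 [248. 260.] [ 0.5119 -0.0557]
goblet 0.7 [267. 188.] [0.5915 0.1003]
tin 0.82 [238. 340.] [ 0.4605 -0.1914]
tin 0.7 [302. 256.] [ 0.6051 -0.0725]
paddle 0.79 [396. 245.] [ 0.7736 -0.0919]
```

View pics/scene.png

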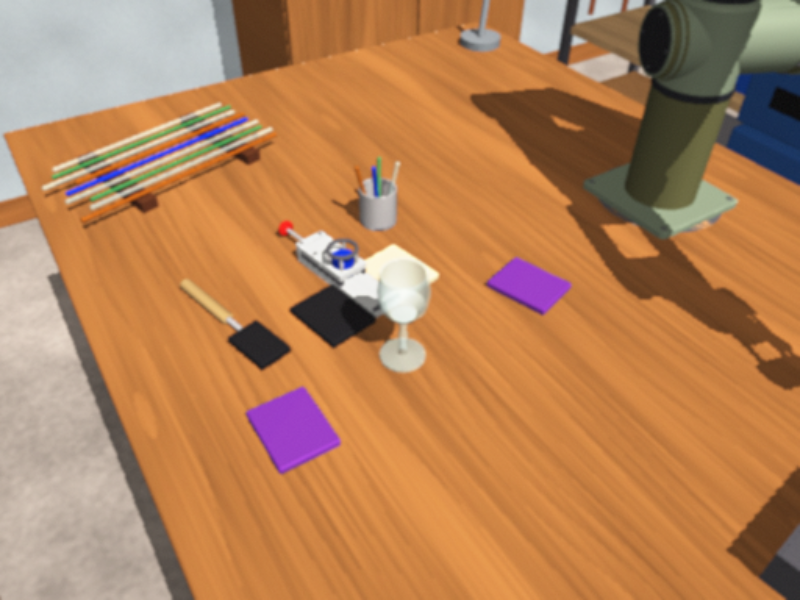

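View pics/side.png

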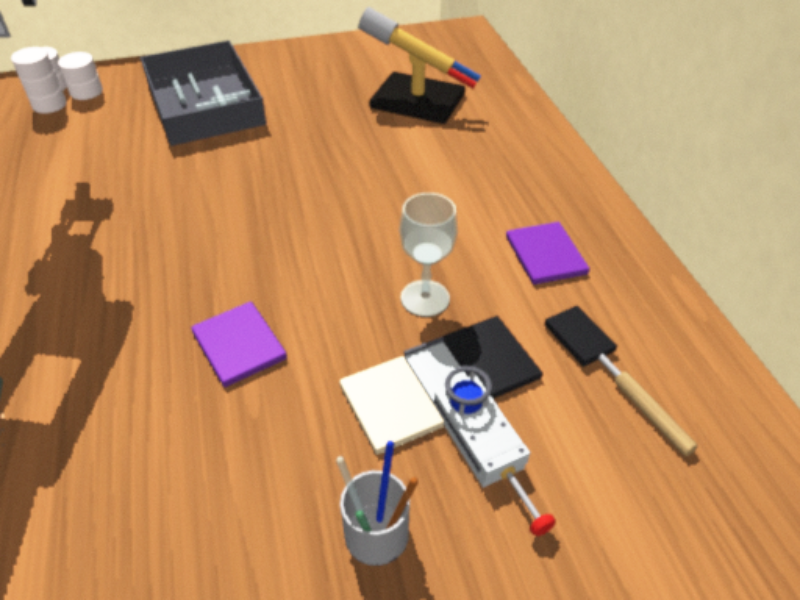

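The scene view (800x600) shows the red knob at (286,229), the magazine at (340,255), the black pad at (333,314), the cream tile at (400,268) and the goblet at (403,320). The side view shows the knob at (542,524), the magazine at (467,395) and the pad at (490,355). So the pad is on the feeder's -y side (world +x). The purple plates are decoys, and the paddle lies clear at world x≈0.77. I'll move above the feeder now.

Emit:
{"op": "arm_command", "data": {"targets": [[1,[2.1,-3.5,0.3],-0.05],[1,[2.1,-3.5,0.3],-0.05],[1,[2.1,-3.5,0.3],-0.05],[1,[2.1,-3.5,0.3],-0.05],[1,[2.1,-3.5,0],-0.05],[1,[2.1,-3.5,0],-0.05],[1,[2.1,-3.5,0],-0.05],[1,[2.1,-3.5,0],-0.05]]}}

```text
t: 1.67
ee_pos: [0.3085, 0.2761, 0.2288]
orientation: [0.999, 2.978, 0.001]
contact_force: [0.2, -0.0, -0.1]
gripper_width: 0.47
finger_force: 0.0
```

Emit:
{"op": "arm_command", "data": {"targets": [[1,[2.1,-3.5,0],-0.05],[1,[2.1,-3.5,0],-0.05],[1,[2.1,-3.5,0],-0.05],[1,[2.1,-3.5,0],-0.05],[1,[2.1,-3.5,0],-0.05],[1,[2.1,-3.5,0],-0.05],[1,[2.1,-3.5,0],-0.05],[1,[2.1,-3.5,0],-0.05]]}}

```text
t: 2.33
ee_pos: [0.4767, -0.0044, 0.2287]
orientation: [1.573, 2.719, 0.001]
contact_force: [0.9, -0.4, 0.4]
gripper_width: 0.004
finger_force: 0.0
```

Emit:
{"op": "arm_command", "data": {"targets": [[1,[2.1,-3.5,0],-0.05],[1,[2.1,-3.5,0],-0.05],[1,[2.1,-3.5,0],-0.05],[1,[2.1,-3.5,0],-0.05],[1,[2.1,-3.5,0],-0.05],[1,[2.1,-3.5,0],-0.05],[1,[0,0,0],0],[1,[0,0,0],0]]}}

```text
t: 3.0
ee_pos: [0.602, -0.2141, 0.227]
orientation: [-1.96, -2.453, 0.0]
contact_force: [-1.4, 0.6, -0.7]
gripper_width: 0.006
finger_force: 0.0
```

```bash
cat > look.py <<'E'
from h import *
import sys
np.set_printoptions(precision=4,suppress=True)
o=monitor.get_obs(); print(o['t'],o['ee_pos'],R.from_rotvec(o['orientation']).as_matrix()[:,1],o['gripper_width'],o['q'])
f=cam('wrist'); print(np.array(f['mount'])[:3,3],f['M'][:3,3])
for k,z in dict(plunger_face=.017,feeder=0,magazine=.0135,outfeed=.0135,pad=0,tile=0,blank_a=.0135).items():
    for m in nets.mark_of('wrist',k)[:2]: print(k,round(m['score'],2),np.round(m['position']),px2w(f,m['position'],z)[:2])
cv2.imwrite(sys.argv[1],cv2.resize(f['image'],(800,600)))
E
python3 look.py pics/w1.png
```

```text
3.0 [ 0.602  -0.2141  0.227 ] [ 0.9754  0.2206 -0.0014] 0.006220169025242871 [-0.4771  0.3348  1.3588  0.0002  1.45   -0.6996]
[ 0.0666 -0.0001 -0.1687] [ 0.5875 -0.1494  0.3957]
plunger_face 0.86 [260. 199.] [ 0.6174 -0.2439]
plunger_face 0.53 [264.  76.] [ 0.5874 -0.0898]
feeder 0.84 [263.  80.] [ 0.5867 -0.0914]
magazine 0.87 [266.  78.] [ 0.5897 -0.0903]
outfeed 0.93 [267.  28.] [ 0.5776 -0.0355]
pad 0.95 [318.  38.] [ 0.6437 -0.0277]
tile 0.6 [214.  40.] [ 0.5152 -0.0593]
tile 0.37 [396. 116.] [ 0.7706 -0.0968]
blank_a 0.65 [263.  76.] [ 0.586  -0.0885]
```

View pics/w1.png

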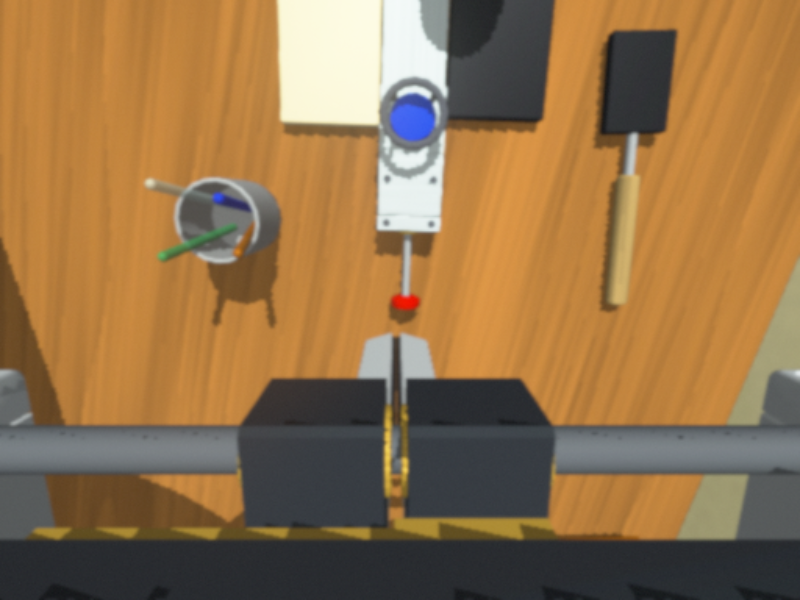

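The wrist view shows the knob at (405,302), just ahead of the shut fingers (398,340). The magazine is at (412,112), tile left, pad right, and the tin well to the left. I'll go behind the knob and descend.

Emit:
{"op": "arm_command", "data": {"targets": [[1,[1.05,-2.8,-1],-0.02],[1,[1.05,-2.8,-1],0],[1,[0,0,-3],0],[1,[0,0,-3],0],[1,[0,0,-3],0],[1,[0,0,-3],0],[1,[0,0,-3],0],[1,[0,0,-3],0]]}}

```text
t: 4.07
ee_pos: [0.623, -0.2678, 0.0277]
orientation: [1.981, 2.437, 0.0]
contact_force: [0.4, 0.3, -0.8]
gripper_width: 0.005
finger_force: 0.0
```

Emit:
{"op": "arm_command", "data": {"targets": [[1,[0,0,-0.7],0],[1,[0,0,0],0],[1,[0,0,0],0]]}}

```text
t: 4.32
ee_pos: [0.6235, -0.2683, 0.0225]
orientation: [1.981, 2.437, 0.0]
contact_force: [0.2, -0.2, 0.4]
gripper_width: 0.005
finger_force: 0.0
```

```bash
python3 look.py pics/w2.png
```

```text
4.3167 [ 0.6235 -0.2683  0.0225] [0.979  0.204  0.0007] 0.00526027360459565 [-0.5336  0.6164  1.4011 -0.      1.1231 -0.7391]
[ 0.0666 -0.0001 -0.1687] [ 0.6097 -0.203   0.1911]
plunger_face 0.68 [251. 187.] [ 0.6159 -0.2408]
```

View pics/w2.png

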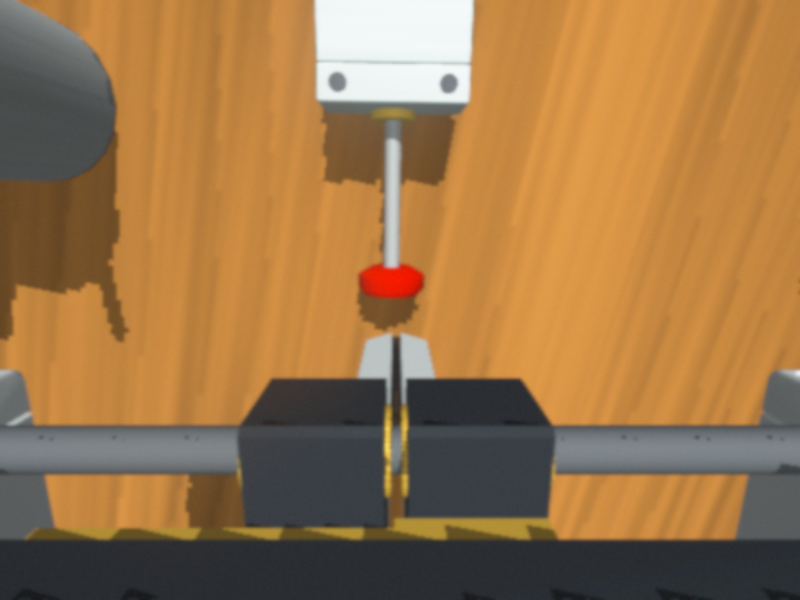

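The knob is at (391,281) and the fingers at (397,340), so the line is good to about 2 mm. I'll shift 2 mm left and press slowly.

Emit:
{"op": "arm_command", "data": {"targets": [[1,[-0.35,0.7,-0.2],0],[1,[-0.15,0.75,0],0],[1,[-0.1,0.5,0],0],[1,[-0.1,0.5,0],0],[1,[-0.1,0.5,0],0],[1,[-0.1,0.5,0],0],[1,[-0.1,0.5,0],0],[1,[-0.1,0.5,0],0]]}}

```text
t: 5.38
ee_pos: [0.6118, -0.2252, 0.0191]
orientation: [1.981, 2.435, -0.004]
contact_force: [1.1, -7.2, -4.4]
gripper_width: 0.007
finger_force: 3.3
```

Emit:
{"op": "arm_command", "data": {"targets": [[1,[-0.1,0.5,0],0],[1,[-0.1,0.5,0],0],[1,[-0.1,0.5,0],0],[1,[-0.1,0.5,0],0]]}}

```text
t: 5.72
ee_pos: [0.6081, -0.2059, 0.0192]
orientation: [1.98, 2.434, -0.004]
contact_force: [0.1, -8.6, -4.6]
gripper_width: 0.006
finger_force: 4.2
```

Emit:
{"op": "arm_command", "data": {"targets": [[1,[-0.1,0.5,0],0],[1,[-0.08,0.4,0],0],[1,[-0.06,0.3,0],0]]}}

```text
t: 5.97
ee_pos: [0.606, -0.1952, 0.0193]
orientation: [1.977, 2.433, -0.007]
contact_force: [1.7, -15.4, -9.3]
gripper_width: 0.003
finger_force: 7.9
```

Emit:
{"op": "arm_command", "data": {"targets": [[1,[-0.04,0.2,0],0],[1,[-0.04,0.2,0],0],[1,[0,0,0],0]]}}

```text
t: 6.22
ee_pos: [0.606, -0.1951, 0.0195]
orientation: [1.974, 2.429, -0.012]
contact_force: [2.4, -20.4, -10.7]
gripper_width: 0.01
finger_force: 9.7
```

```bash
cat > sd.py <<'E'
from h import *
import sys
np.set_printoptions(precision=4,suppress=True)
ims=[]
for n in ('scene','side'):
    f=cam(n)
    for k,z in dict(blank_a=.0135,magazine=.0135,outfeed=.0135,plunger_face=.017).items():
        for m in nets.mark_of(n,k)[:3]: print(n,k,round(m['score'],2),np.round(m['position']),px2w(f,m['position'],z)[:2])
    c=np.array(w2px(f,[.59,-.1,.02])).astype(int); x,y=max(c[0]-65,0),max(c[1]-90,0)
    ims.append(cv2.resize(f['image'][y:y+180,x:x+130],(390,540),interpolation=2))
cv2.imwrite(sys.argv[1],np.hstack(ims))
E
python3 sd.py pics/s2.png
```

```text
scene blank_a 0.65 [235. 186.] [ 0.579  -0.0344]
scene blank_a 0.52 [219. 165.] [ 0.5712 -0.1216]
scene blank_a 0.47 [221. 167.] [ 0.5724 -0.1129]
scene magazine 0.96 [217. 172.] [ 0.5877 -0.1014]
scene outfeed 0.77 [240. 185.] [ 0.5667 -0.0305]
scene outfeed 0.25 [218. 174.] [ 0.5908 -0.0903]
side blank_a 0.67 [301. 256.] [ 0.5979 -0.08  ]
side blank_a 0.6 [279. 236.] [ 0.5758 -0.0293]
side blank_a 0.39 [299. 257.] [ 0.5951 -0.0818]
side magazine 0.85 [295. 260.] [ 0.5859 -0.0853]
side outfeed 0.9 [279. 237.] [ 0.5735 -0.0326]
```

View pics/s2.png

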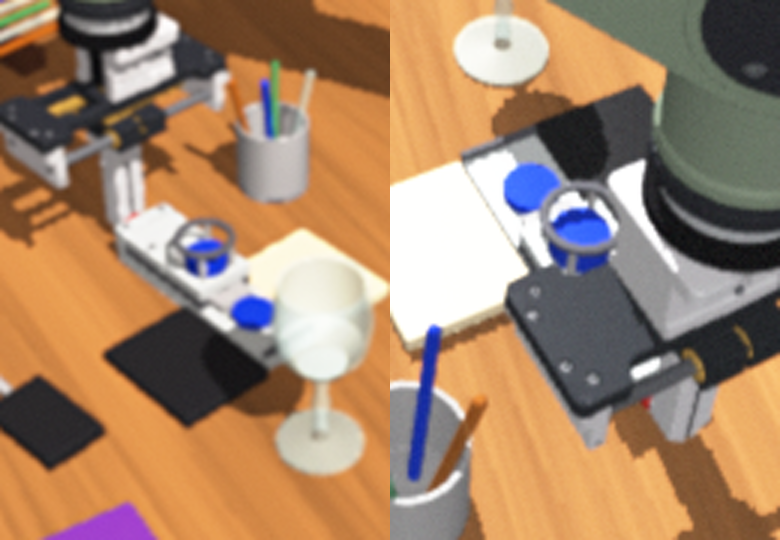

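The crop shows the fed blank on the outfeed, at (250,312) on the left and (530,187) on the right, with the stack still in the magazine. The arm has stalled at the stop, so the stroke is complete. Retracting.

Emit:
{"op": "arm_command", "data": {"targets": [[1,[0.24,-1.2,0],0],[1,[0.24,-1.2,0],0],[1,[0.24,-1.2,0],0],[1,[0.24,-1.2,0],0],[1,[0.24,-1.2,0],0],[1,[0.24,-1.2,0],0],[1,[0.24,-1.2,0],0],[1,[0.24,-1.2,0],0]]}}

```text
t: 7.38
ee_pos: [0.6243, -0.2844, 0.0195]
orientation: [-1.982, -2.437, -0.001]
contact_force: [0.3, 0.6, -0.4]
gripper_width: 0.005
finger_force: 0.0
```

Emit:
{"op": "arm_command", "data": {"targets": [[1,[0.24,-1.2,0],0],[1,[0,-0.5,2],0],[1,[0,0,3.5],0],[1,[0,0,3.5],0],[1,[0,0,3],0],[1,[0,0,0],0]]}}

```text
t: 7.88
ee_pos: [0.631, -0.3042, 0.1489]
orientation: [1.973, 2.425, 0.003]
contact_force: [2.2, -1.3, 1.5]
gripper_width: 0.002
finger_force: 0.0
```

```bash
python3 look.py pics/w3.png; python3 sd.py pics/s3.png
```

```text
7.8833 [ 0.631  -0.3042  0.1489] [0.979  0.2035 0.0111] 0.0019262446218546712 [-0.5727  0.5115  1.277   0.0004  1.3379 -0.7777]
[ 0.0666 -0.0001 -0.1687] [ 0.6152 -0.2377  0.3168]
plunger_face 0.65 [250. 125.] [ 0.6163 -0.2412]
scene blank_a 0.53 [235. 185.] [ 0.5761 -0.0371]
scene blank_a 0.45 [221. 166.] [ 0.5719 -0.1144]
scene magazine 0.97 [221. 173.] [ 0.5827 -0.0914]
scene outfeed 0.57 [236. 184.] [ 0.5732 -0.0407]
scene plunger_face 0.45 [181. 148.] [ 0.622  -0.2293]
scene plunger_face 0.45 [254. 179.] [ 0.5303 -0.0273]
side blank_a 0.68 [279. 238.] [ 0.5739 -0.0336]
side blank_a 0.46 [298. 254.] [ 0.5952 -0.0763]
side blank_a 0.4 [298. 260.] [ 0.5899 -0.0872]
side magazine 0.84 [297. 259.] [ 0.5896 -0.0848]
side outfeed 0.94 [282. 237.] [ 0.5783 -0.0339]
side outfeed 0.24 [280. 236.] [ 0.5756 -0.0304]
side plunger_face 0.73 [348. 336.] [ 0.6166 -0.2351]
```

View pics/s3.png

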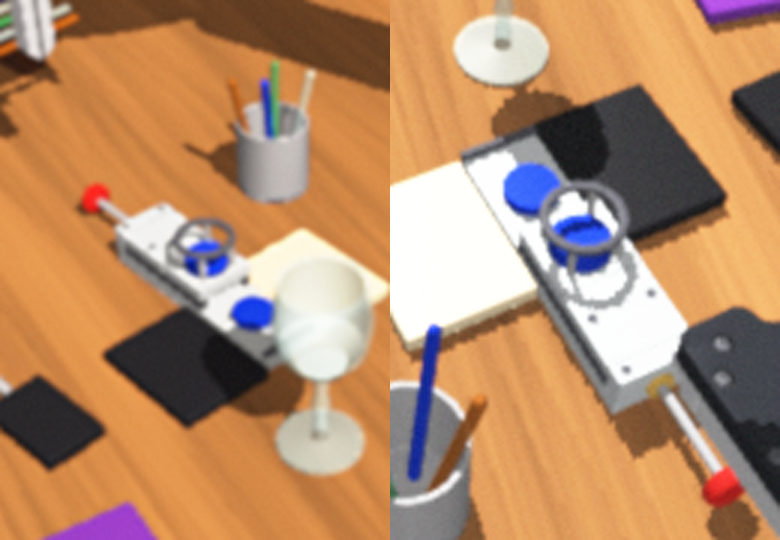

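The plunger is out again, with the red knob at (95,198) left and (722,488) right. The blank lies on the outfeed and the stack has dropped. I'll travel towards the outfeed's tile side and take a close look on the way.

Emit:
{"op": "arm_command", "data": {"targets": [[1,[-1.2,3.7,0],0],[1,[-1.2,3.7,0],0],[1,[-1.2,3.7,0],0],[1,[-1.2,3.7,0],0],[1,[-1.2,3.7,0],0],[1,[0,0,0],0],[1,[0,0,0],0]]}}

```text
t: 9.37
ee_pos: [0.5658, -0.1139, 0.1397]
orientation: [1.978, 2.44, -0.0]
contact_force: [0.6, -0.6, 0.2]
gripper_width: 0.005
finger_force: 0.0
```

```bash
python3 look.py pics/w4.png
```

```text
9.3667 [ 0.5658 -0.1139  0.1397] [0.9784 0.2069 0.0001] 0.004986840199118182 [-0.3484  0.2838  1.6125 -0.0002  1.2451 -0.5567]
[ 0.0666 -0.0001 -0.1687] [ 0.5519 -0.0487  0.3084]
feeder 0.7 [278. 171.] [ 0.5879 -0.0921]
feeder 0.43 [215. 126.] [ 0.5132 -0.0595]
magazine 0.95 [278. 171.] [ 0.5864 -0.0902]
outfeed 0.63 [279. 119.] [ 0.5759 -0.0383]
pad 0.62 [342. 123.] [ 0.6429 -0.0287]
tile 0.59 [215. 127.] [ 0.5134 -0.0602]
blank_a 0.92 [279. 119.] [ 0.5762 -0.0388]
blank_a 0.69 [280. 177.] [ 0.5909 -0.0958]
```

View pics/w4.png

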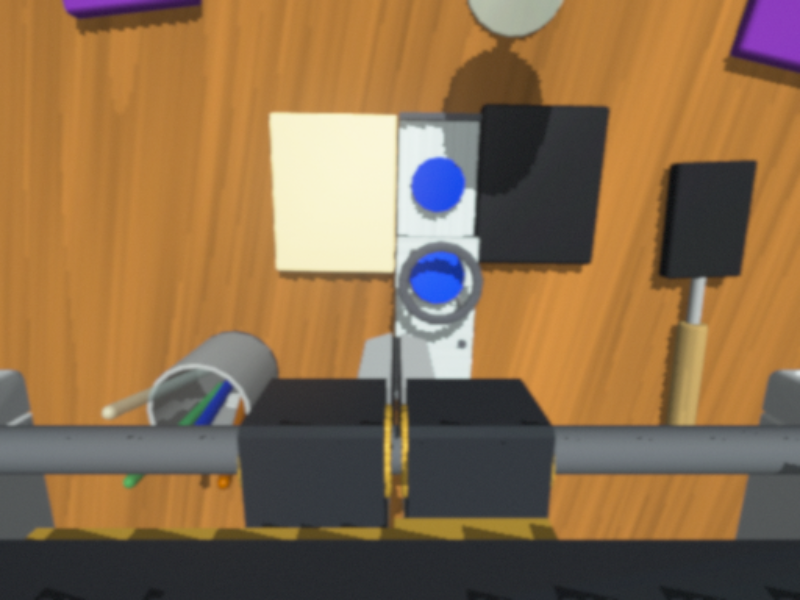

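The fed blank is at (438,184) and the stack ring at (440,282). The pad is on the right, centred at (543,185), and the goblet foot at (515,10) is well ahead. I'll come down on the tile side of the blank.

Emit:
{"op": "arm_command", "data": {"targets": [[1,[-1.6,3.4,0],0],[1,[-1.6,3.4,0],0],[1,[0,0,0],0],[1,[0,0,-3],0],[1,[0,0,-3],0],[1,[0,0,-3],0],[1,[0,0,0],0],[1,[0,0,0],0]]}}

```text
t: 10.43
ee_pos: [0.5328, -0.0479, 0.048]
orientation: [-1.981, -2.433, 0.003]
contact_force: [0.6, -0.8, 0.6]
gripper_width: 0.001
finger_force: 0.0
```

```bash
python3 look.py pics/w5.png; python3 sd.py pics/s5.png
```

```text
10.4333 [ 0.5328 -0.0479  0.048 ] [ 0.9792  0.203  -0.0042] 0.0012979146201712144 [-0.2514  0.3283  1.7747 -0.0001  1.0432 -0.4558]
[ 0.0666 -0.0001 -0.1687] [0.5199 0.0171 0.2167]
pad 0.87 [395. 215.] [ 0.6433 -0.0287]
pad 0.39 [227. 222.] [ 0.5135 -0.0615]
tile 0.67 [227. 222.] [ 0.5135 -0.0612]
blank_a 0.94 [313. 217.] [ 0.5763 -0.0393]
scene blank_a 0.72 [236. 186.] [ 0.5759 -0.0334]
scene blank_a 0.58 [220. 166.] [ 0.5725 -0.1152]
scene magazine 0.7 [216. 174.] [ 0.5948 -0.0928]
scene outfeed 0.73 [233. 185.] [ 0.5793 -0.0408]
scene plunger_face 0.7 [256. 227.] [0.6084 0.1012]
scene plunger_face 0.47 [178. 145.] [ 0.6229 -0.2434]
side blank_a 0.74 [239. 340.] [ 0.4609 -0.1996]
side blank_a 0.72 [280. 237.] [ 0.5761 -0.0324]
side blank_a 0.55 [300. 258.] [ 0.5957 -0.0837]
side magazine 0.91 [296. 262.] [ 0.5861 -0.0898]
side outfeed 0.59 [280. 239.] [ 0.5753 -0.0361]
side outfeed 0.21 [297. 261.] [ 0.5891 -0.0878]
side plunger_face 0.52 [347. 336.] [ 0.6164 -0.2349]
```

View pics/s5.png

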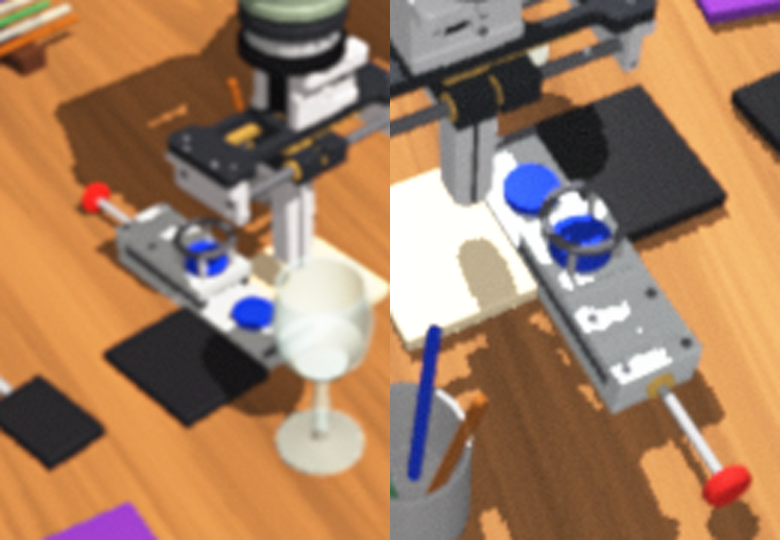

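Emit:
{"op": "arm_command", "data": {"targets": [[1,[0,0.2,-1.1],0],[1,[0,0,-1.05],0],[1,[0,0,0],0],[1,[0,0,0],0]]}}

```text
t: 11.67
ee_pos: [0.5328, -0.0454, 0.0263]
orientation: [-1.98, -2.435, 0.002]
contact_force: [-0.5, -0.5, 0.3]
gripper_width: 0.008
finger_force: 0.0
```

Emit:
{"op": "arm_command", "data": {"targets": [[1,[0.5,0.1,0],0],[1,[0.5,0.1,0],0],[1,[0.4,0.08,0],0],[1,[0.4,0.08,0],0],[1,[0.4,0.08,0],0],[1,[0.4,0.08,0],0],[1,[0.4,0.08,0],0],[1,[0.4,0.08,0],0]]}}

```text
t: 12.33
ee_pos: [0.5687, -0.0389, 0.0281]
orientation: [1.982, 2.437, -0.0]
contact_force: [0.5, -0.6, 1.3]
gripper_width: 0.003
finger_force: 0.7
```

```bash
python3 look.py pics/w6.png
```

```text
12.3333 [ 0.5687 -0.0389  0.0281] [ 0.979   0.2036 -0.0001] 0.002776532882801292 [-0.2201  0.4189  1.6968 -0.0001  1.0259 -0.4251]
[ 0.0666 -0.0001 -0.1687] [0.5551 0.0262 0.1968]
outfeed 0.56 [265. 227.] [ 0.5768 -0.0384]
pad 0.86 [356. 222.] [ 0.642  -0.0263]
tile 0.75 [174. 230.] [ 0.5138 -0.0589]
blank_a 0.61 [290. 227.] [ 0.5929 -0.0354]
blank_a 0.57 [267. 318.] [ 0.5932 -0.1075]
```

View pics/w6.png

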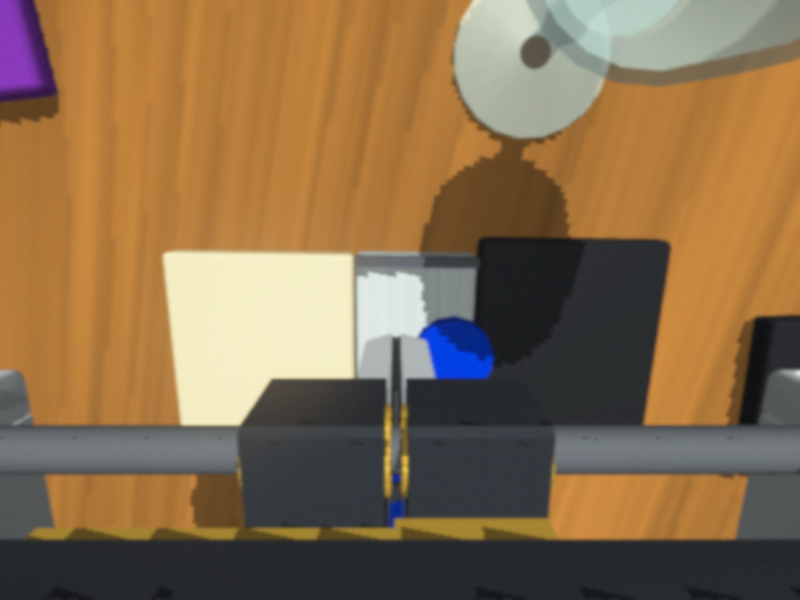

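The blank at (458,345) sits squarely against the finger and is crossing towards the pad. Continuing.

Emit:
{"op": "arm_command", "data": {"targets": [[1,[0.4,0.08,-0.1],0],[1,[0.4,0.08,0],0],[1,[0.4,0.08,0],0],[1,[0.4,0.08,0],0],[1,[0.4,0.08,0],0],[1,[0.4,0.08,0],0],[1,[0.4,0.08,0],0],[1,[0.4,0.08,0],0]]}}

```text
t: 13.4
ee_pos: [0.6008, -0.0324, 0.0268]
orientation: [-1.982, -2.437, -0.0]
contact_force: [-0.1, 0.4, -0.4]
gripper_width: 0.006
finger_force: 0.2
```

Emit:
{"op": "arm_command", "data": {"targets": [[1,[0.4,0.08,0],0],[1,[0.4,0.08,0],0],[1,[0.2,0.04,0],0],[1,[0,0,0],0],[1,[0,0,0],0]]}}

```text
t: 13.82
ee_pos: [0.6104, -0.0305, 0.0268]
orientation: [-1.982, -2.437, 0.0]
contact_force: [0.6, -0.5, -0.4]
gripper_width: 0.006
finger_force: 0.0
```

```bash
python3 look.py pics/w7.png|grep -v tile; python3 sd.py pics/s7.png|grep blank
```

```text
13.8167 [ 0.6104 -0.0305  0.0268] [ 0.979   0.2037 -0.0001] 0.006367069388712076 [-0.1915  0.4921  1.5887 -0.      1.0609 -0.3966]
[ 0.0666 -0.0001 -0.1687] [0.5967 0.0346 0.1955]
feeder 0.67 [113. 231.] [ 0.512 -0.06 ]
feeder 0.21 [270.  36.] [0.5956 0.0891]
outfeed 0.77 [201. 224.] [ 0.5756 -0.0364]
blank_a 0.62 [272.  34.] [0.5967 0.0864]
blank_a 0.59 [290. 226.] [ 0.634  -0.0259]
scene blank_a 0.64 [217. 197.] [ 0.6309 -0.0238]
side blank_a 0.61 [310. 225.] [ 0.6365 -0.0198]
side blank_a 0.59 [298. 257.] [ 0.5927 -0.082 ]
```

The blank is near the pad's centre. I'll back off and lift clear.

Emit:
{"op": "arm_command", "data": {"targets": [[1,[-1.0,-0.2,0],0],[1,[-1.0,-0.2,0],0],[1,[-0.5,-0.1,1.5],0],[1,[0,0,3.5],0],[1,[0,0,3.5],0],[1,[0,-2,2],0],[1,[0,-3,0],0],[1,[0,0,0],0]]}}

```text
t: 15.38
ee_pos: [0.5874, -0.0901, 0.135]
orientation: [1.981, 2.429, 0.0]
contact_force: [-0.1, 0.3, -1.0]
gripper_width: 0.003
finger_force: 0.0
```

```bash
python3 look.py pics/w8.png|grep -v tile; python3 sd.py pics/s8.png|grep -E 'blank|plun'
```

```text
15.3833 [ 0.5874 -0.0901  0.135 ] [0.9796 0.2009 0.0048] 0.0034813303579857113 [-0.2964  0.3188  1.5777 -0.0026  1.2383 -0.4978]
[ 0.0666 -0.0001 -0.1687] [ 0.5729 -0.0242  0.3032]
plunger_face 0.47 [254. 319.] [ 0.6191 -0.2402]
feeder 0.93 [252. 189.] [ 0.5865 -0.0934]
magazine 0.91 [254. 190.] [ 0.5889 -0.0912]
outfeed 0.61 [252. 137.] [ 0.5761 -0.0376]
pad 0.91 [319. 140.] [ 0.6449 -0.0281]
pad 0.88 [496.   4.] [0.777  0.1286]
blank_a 0.94 [313. 139.] [ 0.6361 -0.0275]
blank_a 0.7 [252. 197.] [ 0.588  -0.0989]
scene blank_a 0.72 [216. 197.] [ 0.6329 -0.0243]
scene blank_a 0.56 [220. 168.] [ 0.5745 -0.1102]
scene plunger_face 0.66 [181. 146.] [ 0.6184 -0.2346]
side blank_a 0.68 [312. 226.] [ 0.6392 -0.0222]
side blank_a 0.65 [299. 257.] [ 0.5936 -0.082 ]
side blank_a 0.45 [298. 261.] [ 0.5909 -0.0883]
side plunger_face 0.58 [350. 333.] [ 0.6212 -0.2319]
side plunger_face 0.2 [240. 345.] [ 0.46   -0.2078]
```

View pics/w8.png

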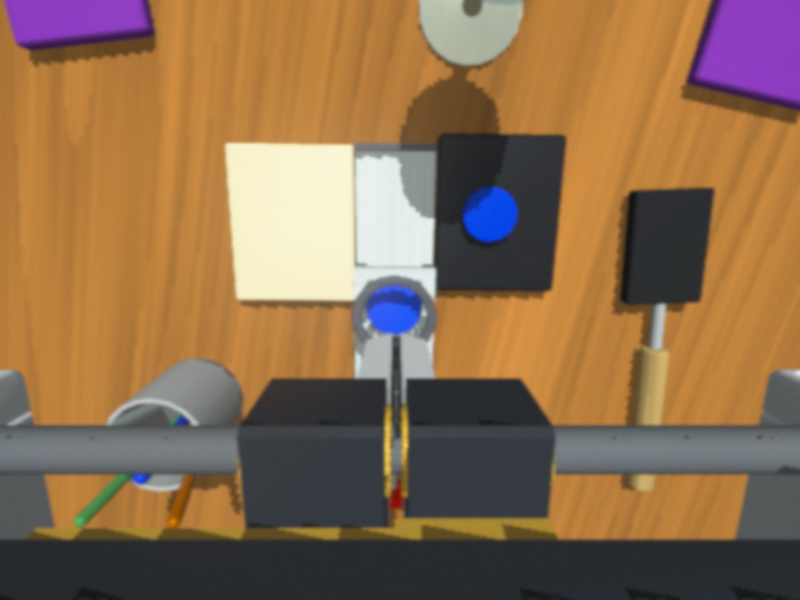

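The whole blank lies on the graphite pad: it is at (490,214), with the pad centre at about (500,212), roughly 7-9 mm off. The plunger is out, the stack is in the magazine, and the arm is clear. Handing in.

```bash
python3 -c "
from plant import workorder; print(workorder.sign_off())"
```

```text
the job is handed in; nothing more can be done
None
```

I fed one blank with a single full plunger stroke and slid it flat onto the graphite pad, where it lies wholly, about 8 mm from the pad's centre. The plunger sprang back and the other blanks stayed in the magazine. I handed the job in at about 15 s, and the sign-off gave no verdict.

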